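Prove the friction hinge of a camping-cooker case lid

ROBOT

A 7-joint arm with a two-finger parallel gripper is mounted at the origin on the work surface. World frame = base frame: x ahead of the robot, y to its left, z up, the work surface at z = 0. Lengths are in m, angles in rad, forces in N, time in s.
With the tool pointing down it reaches from about 0.425 to 0.925 m from the base axis. Payload 6.8 kg.
Tool frame: the origin (TCP) lies at the very end of the fingers, on their centre line; the grasp point (between the pads) lies 19 mm behind it (r.grip_depth is the distance from the TCP to the grasp point, in m); z points along the fingers, y is the direction in which the jaws open and shut (so a half turn about z gives the same grasp; the last joint's range is limited). The gripper opens to 85 mm and grips with 20 to 120 N. Pads are 22 mm wide; open, the fingers measure 114 mm over their backs; the gripper's body (76 mm by 85 mm) begins 54 mm behind the grasp point. The pads swing forward as they close: fully open they stand 13 mm farther back than shut.
Start: joints at [1.186, 0.477, 0.022, 1.555, -0.011, 1.109, -0.083], TCP at [0.184, -0.649, 0.231] pointing down, gripper open.
Joint ranges: [-2.96, 2.96], [-0.34, 2.1], [-1.41, 1.46], [0.24, 2.44], [-1.37, 4.51], [0.17, 1.92], [-2.96, 2.96]. Speed limits (rad/s): [2.39, 2.39, 3.14, 3.14, 3.14, 3.14, 3.14].

INTERFACE

Orientations are given as a rotation vector (axis times angle).
In Python, from bench import r, grab_frame gives the robot as it stands. The module is installed in compiled form; this text tells all that it offers.
- The arm moves only by the tool play_rows, never from a script. Its argument "increments" is a list of rows, each a list of 7 numbers: the shift along the tool's x, y, z in mm, then the turn, a rotation vector about the tool's x, y, z in rad, then the closure in counts, from 0 (fully open) to 255 (shut). In form: [[tx, ty, tz, rx, ry, rz, claw], ...]. A call has 1 to 5 rows; each row shifts and turns the pose as measured when the row begins, along the tool's axes as they then stand; what a row does not reach is not made up. A row lasts 1/10 s, in which the tool goes at most 50 mm and 8.59 degrees, less where a joint would pass 70% of its speed; a pose out of reach is approached as far as the arm can. A call is refused whole if a number of a shift passes 50 or a number of a turn 0.15, either way. A call with a gripper value outside its range is refused whole. The fingers move at their own pace and stop on an object; "force" is the grip in N (left out, the last holds). Time passes only in rows, so rows that do not move let the fingers close. It gives the time, the measured TCP pose, the force and the opening at its end, in the units of the state.
- r.get_obs(): the state, without advancing time (a new reading comes with each control period).
- grab_frame(name): name is "side" or "top" or "wrist"; returns a dict with "color" (420x560x3 uint8, blue, green, red), "depth" (420x560 float32, m along the optical axis (not along the pixel's ray), 0 where there is no reading), "K" (3x3 intrinsics, pixels), "T" (4x4, takes a point from camera to world coordinates). Camera axes: x right, y up, looking along -z (the intrinsics and any distortion apply to the point x, -y, -z); pixel columns grow to the right and rows downward; lengths in m; the calibration is good to about 2 mm. A picture is of the moment at which its call begins.
- r.hand_in(): hands the job in, once; it reports no verdict.
The state is a dict: "clock": time; "joints": joint angles; "qvel": joint speeds; "tau": joint torques, N m; "tcp_pos": TCP position; "orientation": TCP orientation; "contact_force": force on the tool from outside, world axes, zero at the start; "moment": the same for the moment, N m; "grip_width": finger opening in m.
Only numpy, scipy, OpenCV 4.12 (cv2) and the standard library are available. Lean on these libraries where they do the work, as an engineer would, in place of code of your own. Each camera call takes 0.05 s, during which the arm holds its last target.

TASK

Test the stiff hinge of the green cooker case: lift the lid by its bar handle to about 55 degrees open and let go, so that it stands there on its own for a second. Then, with the fingertips, press straight down on the yellow left end of the lid's upper edge (left as seen from the robot) with a steady 7 N (give or take 1 N) for a full second, then the same on the yellow right end, never above 12 N anywhere on that edge, to prove that the hinge does not give. Leave the lid standing alone at about 55 degrees, and do not shift or tip the mug, the wrench and the oil can.

Things in the scene. Friction and masses are not known exactly. Their poses are not given: they have to be found in the camera images.
- lid (a joint): opening angle of the lid about the friction hinge on the case's far edge: 0 = shut, grows as the front edge rises and swings back; 0.96 rad = 55 degrees; range 0 to 1.9. Starts shut or a little ajar. The stiff hinge resists motion by a steady 2.0 N m either way (no spring); the lid, 0.45 to 0.78 kg, stays where it is let go.
- case: olive-green sheet-steel case, fixed to the bench; origin at the centre of its underside; 200 mm along x (front to hinge side, x points away from the robot give or take the yaw), 300 mm along y, 85 mm tall. The lid on it is 200 x 300 x 30 mm.
- lid_hinge (a point): point on the hinge axis at mid-width, 85 mm above the bench. Its frame turns with the lid: x from the lid's front edge to the hinge, y along the hinge, z out of the lid's top face. At lid angle a, a point (x, z) of this frame lies x cos a + z sin a horizontally from the hinge (along the case's x) and -x sin a + z cos a above it.
- lid_handle (a point): middle of the bar handle: a round steel bar, 12 mm thick, 120 mm long, parallel to the hinge, axis 45 mm above the lid's top face; at (-0.150, 0, 0.075) in the lid_hinge frame, axes parallel to it. It can turn between the finger pads as the lid swings. At 55 degrees only some 40 mm is free between bar and lid on the robot's side, so open the fingers little there.
- bead_left (a point): middle (on the axis) of the yellow left end of the bead, a round steel edge 12 mm thick along the lid's top front edge, parallel to the hinge; the yellow end is 66 mm long; at (-0.200, 0.115, 0.030) in the lid_hinge frame, axes parallel to it. The bead is the highest edge of the lid at 55 degrees. Rigid: gives about 1 mm at 20 N. Pressed down by some 15 to 20 N at 55 degrees, the hinge slips.
- bead_right (a point): the same for the yellow right end of the bead, at (-0.200, -0.115, 0.030) in the lid_hinge frame; the middle of the bead between the two ends is dark green.
- mug_mid (a point): red mug, 80 mm across and 90 mm high, loose on the bench beside the case; the point is half-way up its axis, z upward.
- wrench: steel wrench 170 mm long lying on the bench beside the case; x along it.
- oil_mid (a point): blue can, 56 mm across and 130 mm high, loose on the bench beside the case; the point is half-way up its axis, z upward.

How it is judged:
On the way, in this order (a step that is already met when the one before it is completed fails the run):
1. the lid has been lifted to about 55 degrees (45 to 66) and let go, and stands there untouched and still for 0.5 s (value of joint lid between 0.78 and 1.15 rad and velocity of joint lid between -0.03 and 0.03 rad/s and contact force between each of the arm, the fingers and lid below 0.05 N), for 0.5 s.
2. the fingers press on the left yellow end of the bead with 5.5 to 8.5 N, steadily for 0.6 s, while the lid stands still at about 55 degrees (45 to 66) (value of joint lid between 0.78 and 1.15 rad and velocity of joint lid between -0.03 and 0.03 rad/s and contact force between the fingers and lid_c0 between 5.5 and 8.5 N), for 0.6 s.
3. the fingers press on the right yellow end of the bead with 5.5 to 8.5 N, steadily for 0.6 s, while the lid stands still at about 55 degrees (45 to 66) (value of joint lid between 0.78 and 1.15 rad and velocity of joint lid between -0.03 and 0.03 rad/s and contact force between the fingers and lid_c1 between 5.5 and 8.5 N), for 0.6 s.
At the end, for the whole second after the job is handed in: the lid stands open by itself at about 55 degrees (45 to 66), still and untouched; mug, wrench and can are within 20 mm of where they stood (all of step 1 and distance of each of mug_mid, wrench, oil_mid from where it was at the start of the episode below 0.02 m).
It fails at once if the bead is pressed by more than 12 N (contact force between any of the fingers, the arm and lid_c0 above 12 N or contact force between any of the fingers, the arm and lid_c1 above 12 N or contact force between any of the fingers, the arm and lid_c2 above 12 N).
It fails at once if the mug, wrench or can is shifted by more than 20 mm, or the mug or can tipped by more than 0.3 rad (distance of any of mug_mid, wrench, oil_mid from where it was at the start of the episode above 0.02 m or angle between any of mug_mid, oil_mid's own z axis and vertical above 0.3 rad).
It also fails if it takes over 67 s, if anything falls off the work surface, if the arm or the gripper's body presses on something with over 40 N, if the wrist force passes 120 N, or if a joint passes its speed limit or range.

## Working session

There is one attempt and no reset: what is moved stays moved. The work goes in short steps, Python scripts to look and compute and a tool call to move; the robot and the scene stay as the last step left them, time stands still between calls to the robot, and variables do not carry over. Pictures are saved under pics/ and viewed, and the job is handed in when it is done.

Besides the shell and the picture viewer there is one more tool, called after "Call:" in YAML: its name, and indented under it one key for each argument. play_rows: Moves the arm, as the interface text tells. Its arguments: {"type":"object","properties":{"increments":{"type":"array","items":{"type":"array","items":{"type":"number"}}},"force":{"type":"number"}},"required":["increments"]}

```bash
mkdir -p pics; ls
python3 - <<'E'
from bench import r, grab_frame
import cv2, numpy as np
o=r.get_obs()
for k,v in o.items(): print(k,np.round(v,4))
for n in ("side","top"):
    f=grab_frame(n); cv2.imwrite(f"pics/{n}0.png",f["color"]); np.savez(f"{n}0.npz",**f); print(n,f["K"],np.round(f["T"],3))
E
```

```text
pics
clock 0.0
joints [ 1.186   0.4778  0.0223  1.5564 -0.0115  1.1093 -0.0831]
qvel [ 0.0003 -0.0009 -0.0002  0.0013  0.0012 -0.0002 -0.0002]
tau [ 2.00000e-04 -5.96456e+01  1.60830e+00 -2.81194e+01  1.25000e-02
  9.40000e-03  0.00000e+00]
tcp_pos [ 0.1843 -0.6488  0.2303]
orientation [-3.1098e+00 -4.3310e-01  6.0000e-04]
contact_force [ 0.3041 -0.1629  1.0386]
moment [-0.0012  0.0185  0.0118]
grip_width 0.0856
side [[504.33800271   0.         281.28854408]
 [  0.         504.33800271 215.78293721]
 [  0.           0.           1.        ]] [[-0.822  0.346 -0.453  0.011]
 [-0.57  -0.495  0.656  0.897]
 [ 0.003  0.797  0.604  0.92 ]
 [ 0.     0.     0.     1.   ]]
top [[538.74126893   0.         272.49223132]
 [  0.         538.74126893 211.79333511]
 [  0.           0.           1.        ]] [[ 0.022  0.986 -0.165  0.358]
 [-1.     0.02  -0.014  0.032]
 [-0.01   0.165  0.986  1.403]
 [ 0.     0.     0.     1.   ]]
```

View pics/side0.png

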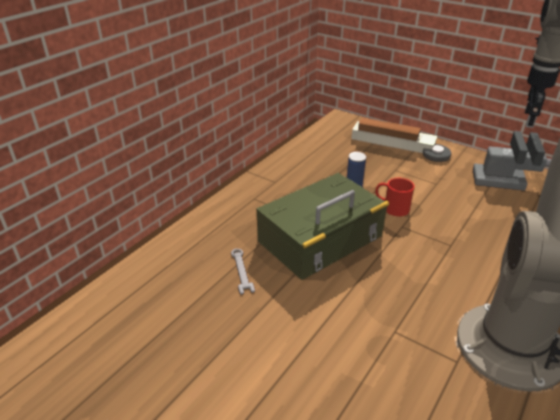

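View pics/top0.png

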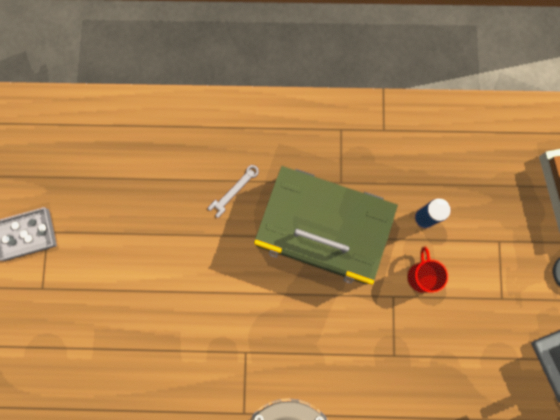

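The top view shows the case at about (325,225), with yellow ends at (268,246) and (360,278), the bar at (297,232)–(348,248), the mug at (428,275), the can at (433,213) and the wrench at (235,190).

```bash
cat > h.py <<'E'
import numpy as np, cv2
def pts(f,m):
    v,u=np.nonzero(m & (f["depth"]>0)); d=f["depth"][v,u]; K=f["K"]
    p=np.c_[(u-K[0,2])/K[0,0]*d,-(v-K[1,2])/K[1,1]*d,-d]
    return p@f["T"][:3,:3].T+f["T"][:3,3]
def ray(f,u,v,z):
    K=f["K"];d=np.array([(u-K[0,2])/K[0,0],-(v-K[1,2])/K[1,1],-1]); d=f["T"][:3,:3]@d;o=f["T"][:3,3]
    return o+d*(z-o[2])/d[2]
def yellow(f):
    h=cv2.cvtColor(f["color"],cv2.COLOR_BGR2HSV)
    return cv2.inRange(h,(22,190,130),(34,255,255))
def blobs(m,n=2,amin=25):
    k,l,s,c=cv2.connectedComponentsWithStats(m)
    i=[j for j in np.argsort(-s[1:,4])+1 if s[j,4]>=amin][:n]
    return [(l==j,s[j,4],c[j]) for j in i]
E
python3 - <<'E'
from h import *
for n in ("side","top"):
    f=dict(np.load(n+"0.npz")); print(n)
    for m,a,c in blobs(yellow(f),4):
        p=pts(f,m); print(' y',a,c.round(1),np.median(p,0).round(4),p.min(0).round(3),p.max(0).round(3), 'ray z.119',ray(f,*c,.119).round(4))
f=dict(np.load("top0.npz"))
# points by height
p=pts(f,np.ones((420,560),bool))
s=(p[:,0]>.3)&(p[:,0]<.85)&(p[:,1]>-.25)&(p[:,1]<.25)
q=p[s]
hb=q[(q[:,2]>.14)&(q[:,2]<.2)]; print('bar',len(hb),hb.mean(0).round(4),hb.min(0).round(3),hb.max(0).round(3),np.percentile(hb[:,2],[5,50,95]).round(3))
print('bar rect',cv2.minAreaRect((hb[:,:2]*1000).astype(np.float32)))
lt=q[(q[:,2]>.09)&(q[:,2]<.14)]
A=np.c_[lt[:,:2],np.ones(len(lt))]; c=np.linalg.lstsq(A,lt[:,2],rcond=None)[0]; print('lid plane',c, np.percentile(lt[:,2],[5,50,95]))
print('lid rect',cv2.minAreaRect((lt[:,:2]*1000).astype(np.float32)))
hsv=cv2.cvtColor(f["color"],cv2.COLOR_BGR2HSV)
for nm,lo,hi in(("red",(0,200,80),(6,255,255)),("blue",(105,80,30),(130,255,200))):
    for m,a,c in blobs(cv2.inRange(hsv,lo,hi),1):
        p=pts(f,m);print(nm,a,c.round(0),p.min(0).round(3),p.max(0).round(3))
E
```

```text
side
top
 y 157 [267.5 245.8] [0.4908 0.0612 0.121 ] [0.476 0.028 0.001] [0.512 0.098 0.126] ray z.119 [0.4903 0.06   0.119 ]
 y 152 [359.4 277.3] [ 0.4205 -0.1588  0.1211] [ 0.407 -0.191  0.047] [ 0.434 -0.127  0.13 ] ray z.119 [ 0.4202 -0.159   0.119 ]
bar 296 [ 0.5025 -0.0646  0.1651] [ 0.479 -0.126  0.143] [ 0.527 -0.002  0.172] [0.16  0.166 0.17 ]
bar rect ((503.11065673828125, -64.61453247070312), (130.04722595214844, 12.110650062561035), 72.10076141357422)
lid plane [-0.01567472  0.00506057  0.1250979 ] [0.11152812 0.11606549 0.12134076]
lid rect ((552.0993041992188, -80.47663879394531), (300.12139892578125, 215.52479553222656), 72.1389389038086)
red 1083 [427. 275.] [ 0.392 -0.376 -0.003] [ 0.499 -0.296  0.097]
blue 207 [424. 218.] [ 0.558 -0.347  0.011] [ 0.596 -0.319  0.12 ]
```

```bash
cat >> h.py <<'E'
from scipy.spatial.transform import Rotation as Ro
yaw=np.arctan2(-.304,.9526); X=np.array([.9526,-.304,0]); Y=np.array([.304,.9526,0]); Hn=np.array([.645,-.1095,.085])
Rt=Ro.from_matrix(np.c_[Y,X,[0,0,-1]])
def lidpt(a,x,y,z): return Hn+X*(x*np.cos(a)+z*np.sin(a))+Y*y+np.array([0,0,-x*np.sin(a)+z*np.cos(a)])
def st():
    from bench import r
    o=r.get_obs(); print('t',o['clock'],'tcp',np.round(o['tcp_pos'],4),'F',np.round(o['contact_force'],2),'w',round(o['grip_width'],4),'q',np.round(o['joints'],2)); return o
def plan(o,goal,n,R=Rt):
    p=np.array(o['tcp_pos']); R0=Ro.from_rotvec(o['orientation'])
    d=(R0.inv()*R).as_rotvec(); print('turn left',d.round(4),'tool shift mm',(R0.inv().apply(goal-p)*1000).round(1))
    for i in range(n):
        Ri=R0*Ro.from_rotvec(d*i/n)
        print((Ri.inv().apply((goal-p)/n)*1000).round(1),(d/n).round(4))
E
python3 - <<'E'
from h import *
o=st()
for a in (0.0165,.96): print(a,lidpt(a,-.15,0,.075),lidpt(a,-.2,.115,.03),lidpt(a,-.2,-.115,.03))
plan(o,lidpt(.0165,-.15,0,.075)+[0,0,.12],18)
E
```

```text
t 0.1 tcp [ 0.1843 -0.6488  0.2304] F [-0.25 -0.19  0.46] w 0.0853 q [ 1.19  0.48  0.02  1.56 -0.01  1.11 -0.08]
0.0165 [ 0.50330824 -0.06428239  0.16246468] [0.48993745 0.06069025 0.11829577] [ 0.42001745 -0.15840775  0.11829577]
0.96 [ 0.62157687 -0.10202506  0.25089273] [0.59410383 0.02744799 0.26604391] [ 0.52418383 -0.19165001  0.26604391]
turn left [-1.60e-03 -7.00e-04 -9.85e-01] tool shift mm [ 466.6 -475.2  -51.3]
[ 25.9 -26.4  -2.9] [-0.0001 -0.     -0.0547]
[ 27.3 -24.9  -2.9] [-0.0001 -0.     -0.0547]
[ 28.7 -23.4  -2.9] [-0.0001 -0.     -0.0547]
[ 29.9 -21.8  -2.9] [-0.0001 -0.     -0.0547]
[ 31.  -20.1  -2.9] [-0.0001 -0.     -0.0547]
[ 32.1 -18.4  -2.9] [-0.0001 -0.     -0.0547]
[ 33.  -16.6  -2.9] [-0.0001 -0.     -0.0547]
[ 33.9 -14.8  -2.9] [-0.0001 -0.     -0.0547]
[ 34.7 -12.9  -2.9] [-0.0001 -0.     -0.0547]
[ 35.3 -11.   -2.9] [-0.0001 -0.     -0.0547]
[35.9 -9.1 -2.9] [-0.0001 -0.     -0.0547]
[36.3 -7.1 -2.9] [-0.0001 -0.     -0.0547]
[36.6 -5.1 -2.9] [-0.0001 -0.     -0.0547]
[36.9 -3.1 -2.9] [-0.0001 -0.     -0.0547]
[37.  -1.  -2.9] [-0.0001 -0.     -0.0547]
[37.   1.  -2.9] [-0.0001 -0.     -0.0547]
[36.9  3.  -2.9] [-0.0001 -0.     -0.0547]
[36.7  5.  -2.9] [-0.0001 -0.     -0.0547]
```

Call:
play_rows:
  increments:
    - [26,-26,-6,0,0,-0.055,0]
    - [27,-25,-6,0,0,-0.055,0]
    - [29,-23,-6,0,0,-0.055,0]
    - [30,-22,-6,0,0,-0.055,0]
    - [31,-20,-6,0,0,-0.055,0]

```text
clock: 0.6
tcp_pos: [0.2699, -0.4843, 0.2569]
orientation: [-3.016, -0.854, 0.008]
contact_force: [0.3, -0.5, 0.1]
grip_width: 0.0854
```

Call:
play_rows:
  increments:
    - [32,-18,-5,0,0,-0.055,0]
    - [33,-17,-5,0,0,-0.055,0]
    - [34,-15,-5,0,0,-0.055,0]
    - [35,-13,-5,0,0,-0.055,0]
    - [35,-11,-5,0,0,-0.055,0]

```text
clock: 1.1
tcp_pos: [0.359, -0.3132, 0.2819]
orientation: [-2.861, -1.275, 0.009]
contact_force: [0.5, -0.1, 0.6]
grip_width: 0.0856
```

Run:
```python
from h import *
o=st()
plan(o,lidpt(.0165,-.15,0,.075)+[0,0,.10],9)
```

```text
t 1.1 tcp [ 0.359  -0.3132  0.2819] F [ 0.48 -0.15  0.64] w 0.0856 q [ 0.83  0.12 -0.26  1.93  0.03  1.11 -0.18]
turn left [-0.0111 -0.0012 -0.4236] tool shift mm [281.6 -58.9  19.8]
[31.3 -6.5  2.2] [-0.0012 -0.0001 -0.0471]
[31.6 -5.1  2.2] [-0.0012 -0.0001 -0.0471]
[31.8 -3.6  2.2] [-0.0012 -0.0001 -0.0471]
[31.9 -2.1  2.2] [-0.0012 -0.0001 -0.0471]
[32.  -0.6  2.2] [-0.0012 -0.0001 -0.0471]
[32.   0.9  2.2] [-0.0012 -0.0001 -0.0471]
[31.9  2.4  2.2] [-0.0012 -0.0001 -0.0471]
[31.7  3.9  2.2] [-0.0012 -0.0001 -0.0471]
[31.5  5.4  2.2] [-0.0012 -0.0001 -0.0471]
```

Call:
play_rows:
  increments:
    - [31,-6.5,2,-0.001,0,-0.047,0]
    - [32,-5,2,-0.001,0,-0.047,0]
    - [32,-4,2,-0.001,0,-0.047,0]
    - [32,-2,2,-0.001,0,-0.047,0]
    - [32,-1,2,-0.001,0,-0.047,0]

```text
clock: 1.6
tcp_pos: [0.4402, -0.1666, 0.2721]
orientation: [-2.687, -1.619, 0.004]
contact_force: [0.4, -0.0, -0.4]
grip_width: 0.0855
```

Call:
play_rows:
  increments:
    - [32,1,2,-0.001,0,-0.047,0]
    - [32,2,2,-0.001,0,-0.047,0]
    - [32,4,2,-0.001,0,-0.047,0]
    - [31,5,2,-0.001,0,-0.047,0]
    - [0,0,0,0,0,0,0]

```text
clock: 2.1
tcp_pos: [0.5042, -0.0453, 0.2626]
orientation: [-2.509, -1.884, -0.0]
contact_force: [-0.1, 0.1, 0.1]
grip_width: 0.0855
```

Run:
```python
from h import *
from bench import grab_frame
f=grab_frame("wrist"); cv2.imwrite("pics/w1.png",f["color"])
o=st()
plan(o,lidpt(.0165,-.15,0,.075)+[0,0,-.019],4)
p=pts(f,np.ones((420,560),bool)); s=(p[:,2]>.145)&(p[:,2]<.18)&(p[:,0]>.4)&(p[:,0]<.6)&(abs(p[:,1]+.065)<.1)
q=p[s]; print(len(q))
if len(q): print(cv2.minAreaRect((q[:,:2]*1000).astype(np.float32)),np.percentile(q[:,2],[5,50,95]))
for m,a,c in blobs(yellow(f),3): print(a,c,np.median(pts(f,m),0))
```

```text
t 2.15 tcp [ 0.5033 -0.0476  0.2625] F [ 0.08 -0.58  0.51] w 0.0851 q [ 0.45  0.21 -0.54  1.88  0.12  1.08 -0.43]
turn left [-0.0035 -0.0008  0.0229] tool shift mm [-16.1   5.1 119. ]
[-4.   1.3 29.7] [-0.0009 -0.0002  0.0057]
[-4.   1.3 29.7] [-0.0009 -0.0002  0.0057]
[-4.   1.3 29.7] [-0.0009 -0.0002  0.0057]
[-4.   1.3 29.7] [-0.0009 -0.0002  0.0057]
2771
((503.3642272949219, -63.56003189086914), (129.91690063476562, 12.0092191696167), 72.18009185791016) [0.16292202 0.16660038 0.16828135]
1358 [227.31296024  64.15832106] [0.49191761 0.06228182 0.12211274]
635 [232.11338583 328.77165354] [ 0.42128246 -0.15713602  0.12221116]
```

View pics/w1.png

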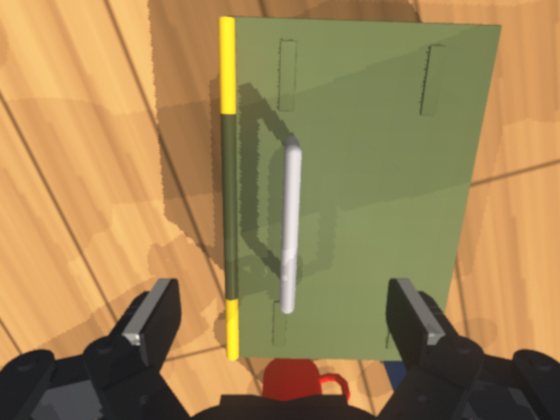

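The wrist view shows the bar vertical at (290,225), between the fingers, and the yellow ends at (227,64) and (232,329). These agree with the top view to 1–2 mm.

Call:
play_rows:
  increments:
    - [-7,3,20,-0.001,0,0.012,120]
    - [-7,2,25,-0.001,0,0.01,120]
    - [-3,1,20,-0.001,0,0,120]
    - [0,0,15,0,0,0,120]
    - [0,0,0,0,0,0,120]

```text
clock: 2.65
tcp_pos: [0.5017, -0.0719, 0.1795]
orientation: [2.544, 1.842, -0.005]
contact_force: [-0.2, -0.6, -0.4]
grip_width: 0.0449
```

Run:
```python
from h import *
o=st()
plan(o,lidpt(.0165,-.15,0,.075)+[0,0,-.019],1)
```

```text
t 2.65 tcp [ 0.5017 -0.0719  0.1795] F [-0.19 -0.6  -0.42] w 0.0449 q [ 0.45  0.31 -0.51  1.98  0.19  0.91 -0.48]
turn left [-0.001   0.003  -0.0083] tool shift mm [ 7.8 -0.8 36. ]
[ 7.8 -0.8 36. ] [-0.001   0.003  -0.0083]
```

Call:
play_rows:
  increments:
    - [6,-1,15,0,0.003,-0.008,120]
    - [0,0,15,0,0,0,120]
    - [0,0,6,0,0,0,120]
    - [0,0,0,0,0,0,120]

```text
clock: 3.05
tcp_pos: [0.5026, -0.0696, 0.1448]
orientation: [2.541, 1.844, -0.001]
contact_force: [-0.4, 0.2, 1.1]
grip_width: 0.0451
```

Run:
```python
from h import *
o=st()
plan(o,lidpt(.0165,-.15,0,.075)+[0,0,-.019],1)
```

```text
t 3.05 tcp [ 0.5026 -0.0696  0.1448] F [-0.4   0.18  1.06] w 0.0451 q [ 0.43  0.35 -0.49  2.01  0.23  0.83 -0.51]
turn left [ 0.001   0.0018 -0.0062] tool shift mm [ 5.3 -1.   1.3]
[ 5.3 -1.   1.3] [ 0.001   0.0018 -0.0062]
```

Call:
play_rows:
  increments:
    - [5,-1,1,0,0,-0.006,120]
    - [0,0,0,0,0,0,255]
    - [0,0,0,0,0,0,255]
    - [0,0,0,0,0,0,255]
    - [0,0,0,0,0,0,255]
  force: 100

```text
clock: 3.55
tcp_pos: [0.503, -0.0642, 0.1461]
orientation: [2.535, 1.851, -0.001]
contact_force: [3.3, -0.2, -5.8]
grip_width: 0.0084
```

Call:
play_rows:
  increments:
    - [0,0,0,0,0,0,255]
    - [0,0,0,0,0,0,255]

```text
clock: 3.75
tcp_pos: [0.503, -0.0643, 0.146]
orientation: [2.535, 1.851, -0.001]
contact_force: [-0.3, -0.3, -1.3]
grip_width: 0.009
```

Run:
```python
from h import *
o=st(); o=dict(o)
# arc increments per step in (tool y = X, tool z = -Z)
prev=None
for i,a in enumerate(np.linspace(.0165,.98,21)):
    p=lidpt(a,-.15,0,.075)
    if prev is not None: d=(p-prev)*1000; print(i,round(a,3),'y',round(d@X,1),'z',round(-d[2],1), 'goal tcp',(p-[0,0,.019]).round(4))
    prev=p
```

```text
t 3.75 tcp [ 0.503  -0.0643  0.146 ] F [-0.25 -0.3  -1.33] w 0.009 q [ 0.42  0.35 -0.5   2.01  0.23  0.83 -0.52]
1 0.065 y 3.9 z -7.1 goal tcp [ 0.507  -0.0655  0.1505]
2 0.113 y 4.2 z -6.9 goal tcp [ 0.5111 -0.0668  0.1574]
3 0.161 y 4.6 z -6.7 goal tcp [ 0.5154 -0.0681  0.1641]
4 0.209 y 4.9 z -6.4 goal tcp [ 0.5201 -0.0696  0.1705]
5 0.257 y 5.2 z -6.2 goal tcp [ 0.525  -0.0712  0.1767]
6 0.306 y 5.5 z -5.9 goal tcp [ 0.5302 -0.0729  0.1826]
7 0.354 y 5.8 z -5.7 goal tcp [ 0.5357 -0.0746  0.1883]
8 0.402 y 6.0 z -5.4 goal tcp [ 0.5414 -0.0765  0.1937]
9 0.45 y 6.3 z -5.1 goal tcp [ 0.5474 -0.0784  0.1988]
10 0.498 y 6.5 z -4.8 goal tcp [ 0.5536 -0.0803  0.2036]
11 0.546 y 6.7 z -4.5 goal tcp [ 0.56   -0.0824  0.208 ]
12 0.595 y 6.9 z -4.1 goal tcp [ 0.5667 -0.0845  0.2122]
13 0.643 y 7.1 z -3.8 goal tcp [ 0.5735 -0.0867  0.2159]
14 0.691 y 7.3 z -3.4 goal tcp [ 0.5804 -0.0889  0.2194]
15 0.739 y 7.5 z -3.1 goal tcp [ 0.5875 -0.0912  0.2225]
16 0.787 y 7.6 z -2.7 goal tcp [ 0.5948 -0.0935  0.2252]
17 0.835 y 7.7 z -2.4 goal tcp [ 0.6021 -0.0958  0.2276]
18 0.884 y 7.8 z -2.0 goal tcp [ 0.6096 -0.0982  0.2295]
19 0.932 y 7.9 z -1.6 goal tcp [ 0.6171 -0.1006  0.2311]
20 0.98 y 8.0 z -1.2 goal tcp [ 0.6247 -0.103   0.2324]
```

Call:
play_rows:
  increments:
    - [0,4,-7,0,0,0,255]
    - [0,4,-7,0,0,0,255]
    - [0,4.5,-7,0,0,0,255]

```text
clock: 4.05
tcp_pos: [0.5108, -0.0668, 0.1611]
orientation: [-2.53, -1.85, 0.01]
contact_force: [5.5, 2.1, -26.8]
grip_width: 0.0085
```

```bash
cat >> h.py <<'E'
def arc(o):
    p=np.array(o['tcp_pos'])-Hn; u=p@X; w=p[2]+.019
    a=np.arctan2(w,-u)-np.arctan2(.075,.15)   # angle of the bar about the hinge, from grasp
    print('angle est',round(a,3),'radius',round(np.hypot(u,w),4),'want',.1677,'along',round(p@Y,4))
E
python3 - <<'E'
from h import *
o=st(); arc(o); plan(o,np.array(o['tcp_pos']),1)
E
```

```text
t 4.05 tcp [ 0.5108 -0.0668  0.1611] F [  5.49   2.14 -26.85] w 0.0085 q [ 0.43  0.35 -0.5   1.97  0.21  0.88 -0.49]
angle est 0.13 radius 0.1699 want 0.1677 along -0.0001
turn left [-0.0098  0.0008  0.0005] tool shift mm [0. 0. 0.]
[0. 0. 0.] [-0.0098  0.0008  0.0005]
```

Call:
play_rows:
  increments:
    - [0,5,-6.5,-0.005,0,0,255]
    - [0,5,-6.5,-0.005,0,0,255]
    - [0,5.5,-6,0,0,0,255]
    - [0,6,-6,0,0,0,255]
    - [0,6,-6,0,0,0,255]

```text
clock: 4.55
tcp_pos: [0.5269, -0.072, 0.1844]
orientation: [-2.517, -1.844, 0.03]
contact_force: [-1.8, 4.1, -24.2]
grip_width: 0.0083
```

Run:
```python
from h import *
o=st(); arc(o); plan(o,np.array(o['tcp_pos']),1)
```

```text
t 4.55 tcp [ 0.5269 -0.072   0.1844] F [ -1.8    4.09 -24.19] w 0.0083 q [ 0.43  0.36 -0.5   1.9   0.2   0.97 -0.47]
angle est 0.299 radius 0.1714 want 0.1677 along -0.0002
turn left [-0.0285  0.0027  0.0029] tool shift mm [0. 0. 0.]
[0. 0. 0.] [-0.0285  0.0027  0.0029]
```

Call:
play_rows:
  increments:
    - [0,7,-5.5,-0.012,0,0,255]
    - [0,7,-5.5,-0.012,0,0,255]
    - [0,7.5,-5.5,-0.01,0,0,255]
    - [0,7.5,-5,-0.01,0,0,255]
    - [0,7.5,-5,-0.01,0,0,255]

```text
clock: 5.05
tcp_pos: [0.5467, -0.0785, 0.2045]
orientation: [-2.526, -1.857, 0.024]
contact_force: [-6.1, 5.0, -21.4]
grip_width: 0.0084
```

Run:
```python
from h import *
from bench import grab_frame
o=st(); arc(o); plan(o,np.array(o['tcp_pos']),1)
f=grab_frame("side"); cv2.imwrite("pics/s2.png",f["color"])
```

```text
t 5.05 tcp [ 0.5467 -0.0785  0.2045] F [ -6.08   5.01 -21.39] w 0.0084 q [ 0.43  0.36 -0.5   1.84  0.2   1.01 -0.46]
angle est 0.467 radius 0.1726 want 0.1677 along -0.0003
turn left [-0.014   0.009   0.0058] tool shift mm [0. 0. 0.]
[0. 0. 0.] [-0.014   0.009   0.0058]
```

View pics/s2.png

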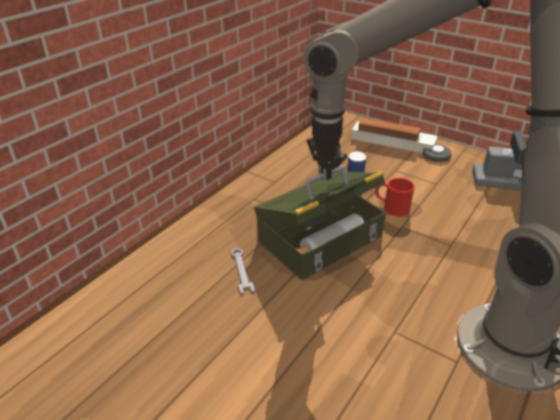

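The side view shows the lid about a third open with the bar at (330,180) in the fingers. The mug at (400,195), can at (357,165) and wrench at (243,270) haven't moved.

Call:
play_rows:
  increments:
    - [0,8.5,-4,-0.01,0.004,0.003,255]
    - [0,8.5,-4,-0.01,0.004,0.003,255]
    - [0,8.5,-3.5,-0.005,0,0,255]
    - [0,9,-3.5,-0.005,0,0,255]
    - [0,9,-3,-0.005,0,0,255]

```text
clock: 5.6
tcp_pos: [0.5659, -0.0848, 0.2189]
orientation: [-2.517, -1.845, 0.047]
contact_force: [-17.2, 6.2, -4.3]
grip_width: 0.0085
```

Run:
```python
from h import *
o=st(); arc(o); plan(o,np.array(o['tcp_pos']),1)
```

```text
t 5.6 tcp [ 0.5659 -0.0848  0.2189] F [-17.24   6.18  -4.27] w 0.0085 q [ 0.42  0.38 -0.49  1.77  0.2   1.08 -0.45]
angle est 0.611 radius 0.1739 want 0.1677 along -0.0005
turn left [-0.0339  0.0121  0.0033] tool shift mm [0. 0. 0.]
[0. 0. 0.] [-0.0339  0.0121  0.0033]
```

Call:
play_rows:
  increments:
    - [0,8.5,-4,-0.012,0.005,0,255]
    - [0,8.5,-4,-0.012,0.005,0,255]
    - [0,9,-3.5,-0.01,0,0,255]
    - [0,9,-3.5,-0.01,0,0,255]
    - [0,9,-3,-0.01,0,0,255]

```text
clock: 6.1
tcp_pos: [0.5881, -0.0918, 0.2308]
orientation: [-2.515, -1.852, 0.042]
contact_force: [-14.8, 7.1, -8.6]
grip_width: 0.0082
```

Run:
```python
from h import *
o=st(); arc(o); plan(o,np.array(o['tcp_pos']),1)
```

```text
t 6.1 tcp [ 0.5881 -0.0918  0.2308] F [-14.77   7.15  -8.65] w 0.0082 q [ 0.42  0.41 -0.49  1.7   0.21  1.12 -0.43]
angle est 0.76 radius 0.1753 want 0.1677 along -0.0004
turn left [-0.0309  0.011   0.0076] tool shift mm [0. 0. 0.]
[0. 0. 0.] [-0.0309  0.011   0.0076]
```

Call:
play_rows:
  increments:
    - [0,9.5,-2,-0.012,0.005,0,255]
    - [0,9.5,-2,-0.012,0.005,0,255]
    - [0,9.5,-2,-0.01,0,0,255]
    - [0,9.5,-1.5,-0.01,0,0,255]
    - [0,9.5,-1.5,-0.01,0,0,255]

```text
clock: 6.6
tcp_pos: [0.613, -0.1, 0.2393]
orientation: [-2.515, -1.856, 0.04]
contact_force: [-15.3, 6.6, -5.0]
grip_width: 0.0078
```

Run:
```python
from h import *
o=st(); arc(o); plan(o,np.array(o['tcp_pos']),1)
from bench import grab_frame
f=grab_frame("top"); cv2.imwrite("pics/t3.png",f["color"])
for m,a,c in blobs(yellow(f),3): print(a,c,np.median(pts(f,m),0).round(4),ray(f,*c,.27).round(4))
f=grab_frame("side"); cv2.imwrite("pics/s3.png",f["color"])
for m,a,c in blobs(yellow(f),3): print(a,c,np.median(pts(f,m),0).round(4),ray(f,*c,.27).round(4))
for a in (.85,.9,.96,1.): print(a,lidpt(a,-.2,.115,.03).round(4),lidpt(a,-.2,-.115,.03).round(4))
```

```text
t 6.6 tcp [ 0.613  -0.1     0.2393] F [-15.32   6.61  -4.98] w 0.0078 q [ 0.41  0.44 -0.48  1.63  0.22  1.15 -0.42]
angle est 0.917 radius 0.1765 want 0.1677 along -0.0006
turn left [-0.0277  0.0113  0.0095] tool shift mm [0. 0. 0.]
[0. 0. 0.] [-0.0277  0.0113  0.0095]
188 [280.7287234  195.21808511] [0.5852 0.0324 0.2656] [0.5841 0.031  0.27  ]
0.85 [0.5757 0.0333 0.2551] [ 0.5058 -0.1858  0.2551]
0.9 [0.5839 0.0307 0.2603] [ 0.514  -0.1884  0.2603]
0.96 [0.5941 0.0274 0.266 ] [ 0.5242 -0.1917  0.266 ]
1.0 [0.6011 0.0252 0.2695] [ 0.5311 -0.1939  0.2695]
```

View pics/s3.png

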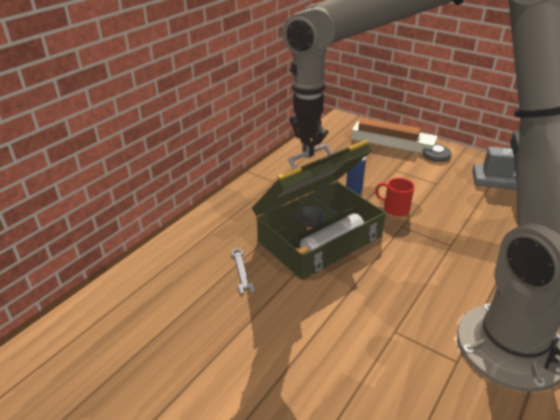

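View pics/t3.png

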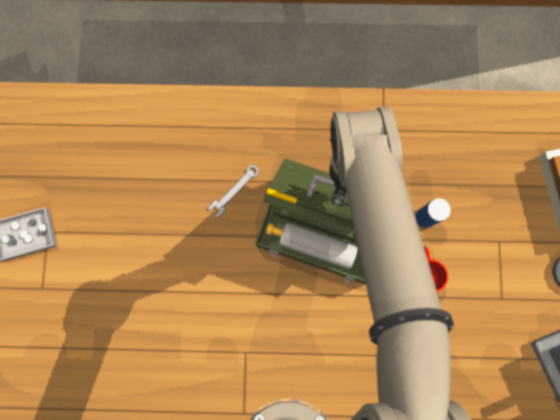

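The top view shows the left yellow end at (281,195), which puts the lid at about 0.90 rad. The side view shows the bar still held at (310,155). I'll go a little further and then release.

Call:
play_rows:
  increments:
    - [0,8,-1,-0.01,0.005,0,255]
    - [0,8,-1,-0.01,0.005,0,255]
    - [0,0,0,0,0,0,255]
    - [0,0,0,0,0,0,255]

```text
clock: 7.1
tcp_pos: [0.6215, -0.1024, 0.2418]
orientation: [-2.512, -1.856, 0.029]
contact_force: [-1.0, 4.0, -15.1]
grip_width: 0.0079
```

Call:
play_rows:
  increments:
    - [0,0,0,0,0,0,175]
    - [0,0,0,0,0,0,175]
    - [0,0,0,0,0,0,175]

```text
clock: 7.4
tcp_pos: [0.6264, -0.105, 0.2485]
orientation: [-2.523, -1.86, 0.017]
contact_force: [0.5, -0.4, -0.3]
grip_width: 0.0268
```

Run:
```python
from h import *
o=st(); arc(o); plan(o,np.array(o['tcp_pos']),1)
```

```text
t 7.4 tcp [ 0.6264 -0.105   0.2485] F [ 0.46 -0.39 -0.34] w 0.0268 q [ 0.41  0.45 -0.48  1.6   0.22  1.16 -0.41]
angle est 1.003 radius 0.1835 want 0.1677 along -0.0014
turn left [-0.0123  0.0046  0.0086] tool shift mm [0. 0. 0.]
[0. 0. 0.] [-0.0123  0.0046  0.0086]
```

Call:
play_rows:
  increments:
    - [0,0,-15,0,0,0,175]
    - [0,0,-25,0,0,0,175]
    - [0,0,-35,-0.012,0.005,0.008,175]
    - [0,0,-20,0,0,0,255]
    - [0,0,0,0,0,0,255]
  force: 60

```text
clock: 7.9
tcp_pos: [0.6306, -0.1063, 0.3582]
orientation: [2.529, 1.845, 0.016]
contact_force: [0.3, 0.2, 0.6]
grip_width: 0.0003
```

Call:
play_rows:
  increments:
    - [35,-20,0,0,0,0,255]
    - [35,-10,0,0,0,0,255]
    - [35,0,0,0,0,0,255]
    - [0,0,0,0,0,0,255]
    - [0,0,0,0,0,0,255]

```text
clock: 8.4
tcp_pos: [0.6356, 0.0038, 0.3623]
orientation: [2.528, 1.835, 0.024]
contact_force: [-0.4, -0.9, -0.9]
grip_width: 0.0002
```

Run:
```python
from h import *
from bench import grab_frame
o=st()
for n in ("top","side","wrist"):
    f=grab_frame(n); cv2.imwrite(f"pics/{n}4.png",f["color"]); np.savez(n+"4.npz",**f)
    for m,a,c in blobs(yellow(f),3): print(n,a,c.round(1),np.median(pts(f,m),0).round(4),ray(f,*c,.268).round(4))
for a in (.9,.96,1.): print(a,lidpt(a,-.2,.115,.03).round(4),lidpt(a,-.2,-.115,.03).round(4))
o=st()
```

```text
t 8.4 tcp [0.6356 0.0038 0.3623] F [-0.42 -0.86 -0.86] w 0.0002 q [ 0.28  0.36 -0.52  1.47  0.19  1.34 -0.57]
top 193 [386.4 225.5] [ 0.5236 -0.1946  0.2707] [ 0.5235 -0.1945  0.268 ]
top 164 [279.9 189.7] [0.5961 0.0329 0.2702] [0.5966 0.033  0.268 ]
wrist 1589 [213.1 198.8] [0.5958 0.0294 0.2718] [0.595  0.0282 0.268 ]
0.9 [0.5839 0.0307 0.2603] [ 0.514  -0.1884  0.2603]
0.96 [0.5941 0.0274 0.266 ] [ 0.5242 -0.1917  0.266 ]
1.0 [0.6011 0.0252 0.2695] [ 0.5311 -0.1939  0.2695]
t 8.55 tcp [0.6354 0.0028 0.3621] F [ 0.46 -0.33  0.02] w 0.0001 q [ 0.28  0.36 -0.52  1.47  0.19  1.34 -0.57]
```

View pics/wrist4.png

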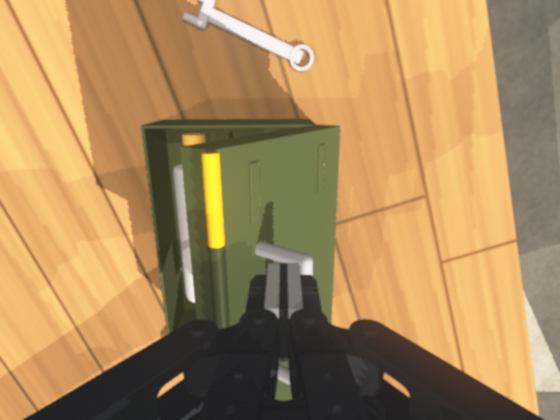

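View pics/side4.png

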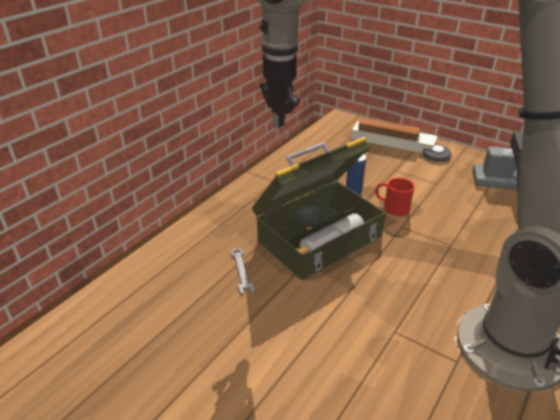

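The wrist and top views put the left yellow end at (0.595, 0.029, ~0.27), so the lid is at about 0.96 rad (55°). In the side view it stands free, with the bar at (307,153), and the mug, can and wrench haven't moved.

Run:
```python
from h import *
o=st(); plan(o,np.array([.5945,.027,.287]),3)
```

```text
t 8.55 tcp [0.6354 0.0028 0.3621] F [ 0.46 -0.33  0.02] w 0.0001 q [ 0.28  0.36 -0.52  1.47  0.19  1.34 -0.57]
turn left [ 0.023  -0.002  -0.0078] tool shift mm [ 10.1 -48.2  74. ]
[  3.4 -16.1  24.7] [ 0.0077 -0.0007 -0.0026]
[  3.4 -15.9  24.8] [ 0.0077 -0.0007 -0.0026]
[  3.5 -15.7  24.9] [ 0.0077 -0.0007 -0.0026]
```

Call:
play_rows:
  increments:
    - [3,-20,5,0.008,0,-0.003,255]
    - [4,-20,20,0.008,0,-0.003,255]
    - [3,-8,20,0.007,0,-0.002,255]
    - [0,0,10,0,0,0,255]
    - [0,0,0,0,0,0,255]

```text
clock: 9.05
tcp_pos: [0.5931, 0.02, 0.3049]
orientation: [2.545, 1.839, 0.002]
contact_force: [0.5, -1.1, 0.3]
grip_width: -0.0003
```

Run:
```python
from h import *
o=st(); plan(o,np.array([.5945,.027,.282]),1)
```

```text
t 9.05 tcp [0.5931 0.02   0.3049] F [ 0.5  -1.14  0.32] w -0.0003 q [ 0.28  0.33 -0.54  1.64  0.18  1.22 -0.61]
turn left [ 0.0018  0.0001 -0.0107] tool shift mm [ 7.1 -0.9 22.9]
[ 7.1 -0.9 22.9] [ 0.0018  0.0001 -0.0107]
```

Call:
play_rows:
  increments:
    - [8,-1,12,0.002,0,-0.01,255]
    - [0,0,8,0,0,0,255]
    - [0,0,0,0,0,0,255]
    - [0,0,0,0,0,0,255]

```text
clock: 9.45
tcp_pos: [0.5971, 0.0267, 0.2846]
orientation: [2.539, 1.849, 0.003]
contact_force: [0.3, 0.9, -0.4]
grip_width: -0.0001
```

Run:
```python
from h import *
o=st(); plan(o,np.array([.5945,.027,.272]),1)
```

```text
t 9.45 tcp [0.5971 0.0267 0.2846] F [ 0.33  0.9  -0.38] w -0.0001 q [ 0.27  0.35 -0.54  1.66  0.19  1.18 -0.63]
turn left [ 0.0021 -0.0008 -0.003 ] tool shift mm [-0.5 -2.5 12.6]
[-0.5 -2.5 12.6] [ 0.0021 -0.0008 -0.003 ]
```

Call:
play_rows:
  increments:
    - [0,-2,2,0.002,0,0,255]
    - [0,-0.5,2,0,0,0,255]
    - [0,0,2,0,0,0,255]
    - [0,0,2,0,0,0,255]

```text
clock: 9.85
tcp_pos: [0.5954, 0.0276, 0.2773]
orientation: [2.539, 1.849, 0.004]
contact_force: [0.0, 1.3, 0.3]
grip_width: -0.0005
```

Call:
play_rows:
  increments:
    - [0,0,1.5,0,0,0,255]
    - [0,0,1,0,0,0,255]

```text
clock: 10.05
tcp_pos: [0.5953, 0.0275, 0.2745]
orientation: [2.539, 1.849, 0.004]
contact_force: [-0.9, -0.0, 0.1]
grip_width: -0.0005
```

Call:
play_rows:
  increments:
    - [0,0,1,0,0,0,255]

```text
clock: 10.15
tcp_pos: [0.5953, 0.0275, 0.2734]
orientation: [2.539, 1.849, 0.004]
contact_force: [0.3, -0.7, -0.6]
grip_width: 0.0
```

Call:
play_rows:
  increments:
    - [0,0,0.7,0,0,0,255]

```text
clock: 10.25
tcp_pos: [0.5953, 0.0275, 0.2727]
orientation: [2.539, 1.849, 0.004]
contact_force: [0.7, -0.0, -0.8]
grip_width: 0.0003
```

Call:
play_rows:
  increments:
    - [0,0,0.7,0,0,0,255]

```text
clock: 10.35
tcp_pos: [0.5954, 0.0275, 0.2723]
orientation: [2.539, 1.848, 0.004]
contact_force: [-2.8, -0.8, 5.9]
grip_width: 0.0001
```

Call:
play_rows:
  increments:
    - [0,0,0.7,0,0,0,255]

```text
clock: 10.45
tcp_pos: [0.5954, 0.0275, 0.2723]
orientation: [2.539, 1.848, 0.004]
contact_force: [-2.2, -1.3, 6.3]
grip_width: -0.0001
```

Contact came at z = 0.2723, where a 0.7 mm push gives about 6.5 N. Now holding it.

Call:
play_rows:
  increments:
    - [0,0,0.75,0,0,0,255]
    - [0,0,0.75,0,0,0,255]
    - [0,0,0.75,0,0,0,255]

```text
clock: 10.75
tcp_pos: [0.5954, 0.0275, 0.2723]
orientation: [2.538, 1.847, 0.005]
contact_force: [-2.7, -0.6, 6.1]
grip_width: -0.0002
```

Call:
play_rows:
  increments:
    - [0,0,0.75,0,0,0,255]
    - [0,0,0.75,0,0,0,255]
    - [0,0,0.75,0,0,0,255]

```text
clock: 11.05
tcp_pos: [0.5954, 0.0275, 0.2723]
orientation: [2.537, 1.846, 0.006]
contact_force: [-2.3, -0.3, 5.9]
grip_width: 0.0001
```

Call:
play_rows:
  increments:
    - [0,0,0.75,0,0,0,255]
    - [0,0,0.75,0,0,0,255]
    - [0,0,0.75,0,0,0,255]

```text
clock: 11.35
tcp_pos: [0.5954, 0.0275, 0.2723]
orientation: [2.536, 1.845, 0.006]
contact_force: [-2.6, -0.6, 6.1]
grip_width: -0.0001
```

Call:
play_rows:
  increments:
    - [0,0,0.83,0,0,0,255]
    - [0,0,0.83,0,0,0,255]
    - [0,0,0.83,0,0,0,255]
    - [0,0,0.83,0,0,0,255]

```text
clock: 11.75
tcp_pos: [0.5954, 0.0275, 0.2723]
orientation: [2.535, 1.843, 0.007]
contact_force: [-2.1, -0.5, 6.4]
grip_width: -0.0001
```

Call:
play_rows:
  increments:
    - [0,0,0.83,0,0,0,255]
    - [0,0,0.83,0,0,0,255]
    - [0,0,0.83,0,0,0,255]
    - [0,0,0.83,0,0,0,255]

```text
clock: 12.15
tcp_pos: [0.5954, 0.0275, 0.2723]
orientation: [2.534, 1.842, 0.008]
contact_force: [-3.0, 0.7, 6.2]
grip_width: -0.0003
```

Call:
play_rows:
  increments:
    - [0,0,0.83,0,0,0,255]
    - [0,0,0.83,0,0,0,255]
    - [0,0,0.83,0,0,0,255]
    - [0,0,0.83,0,0,0,255]

```text
clock: 12.55
tcp_pos: [0.5954, 0.0275, 0.2723]
orientation: [2.533, 1.84, 0.01]
contact_force: [-2.6, -0.9, 6.2]
grip_width: -0.0
```

Call:
play_rows:
  increments:
    - [0,0,0.93,0,0,0,255]
    - [0,0,0.93,0,0,0,255]
    - [0,0,0.93,0,0,0,255]
    - [0,0,0.93,0,0,0,255]
    - [0,0,0.93,0,0,0,255]

```text
clock: 13.05
tcp_pos: [0.5954, 0.0275, 0.2723]
orientation: [2.531, 1.838, 0.011]
contact_force: [-3.4, -0.6, 6.8]
grip_width: 0.0005
```

Call:
play_rows:
  increments:
    - [0,0,0.93,0,0,0,255]
    - [0,0,0.93,0,0,0,255]
    - [0,0,0.93,0,0,0,255]
    - [0,0,0.93,0,0,0,255]
    - [0,0,0.93,0,0,0,255]

```text
clock: 13.55
tcp_pos: [0.5954, 0.0275, 0.2723]
orientation: [2.529, 1.835, 0.012]
contact_force: [-2.5, -0.6, 7.0]
grip_width: 0.0
```

Call:
play_rows:
  increments:
    - [0,0,-3,0,0,0,255]
    - [0,0,-20,0,0,0,255]
    - [0,0,-30,0,0,0,255]
    - [0,0,0,0,0,0,255]

```text
clock: 13.95
tcp_pos: [0.5943, 0.0281, 0.3264]
orientation: [2.529, 1.836, 0.011]
contact_force: [0.4, 0.2, 1.2]
grip_width: 0.0002
```

Run:
```python
from h import *
from bench import grab_frame
f=grab_frame("top"); cv2.imwrite("pics/top5.png",f["color"])
for m,a,c in blobs(yellow(f),3): print(a,c.round(1),np.median(pts(f,m),0).round(4),ray(f,*c,.268).round(4))
o=st(); plan(o,np.array([.5245,-.192,.31]),8)
```

```text
204 [385.7 225.4] [ 0.5239 -0.1929  0.2704] [ 0.5237 -0.193   0.268 ]
t 14.0 tcp [0.5933 0.0277 0.3241] F [-0.26  0.92 -0.  ] w -0.0002 q [ 0.27  0.31 -0.54  1.62  0.18  1.25 -0.62]
turn left [ 0.0141  0.005  -0.0059] tool shift mm [-230.1    2.4   15.3]
[-28.8   0.3   1.9] [ 0.0018  0.0006 -0.0007]
[-28.8   0.3   1.9] [ 0.0018  0.0006 -0.0007]
[-28.8   0.3   1.9] [ 0.0018  0.0006 -0.0007]
[-28.8   0.2   1.9] [ 0.0018  0.0006 -0.0007]
[-28.8   0.2   1.8] [ 0.0018  0.0006 -0.0007]
[-28.8   0.2   1.8] [ 0.0018  0.0006 -0.0007]
[-28.8   0.2   1.8] [ 0.0018  0.0006 -0.0007]
[-28.8   0.2   1.8] [ 0.0018  0.0006 -0.0007]
```

The left press is done: 6–7 N held for over 3 s. The right end is still at (0.5237, -0.193), so the lid hasn't moved. Moving to the right end.

Call:
play_rows:
  increments:
    - [-30,0,0,0.003,0.001,-0.001,255]
    - [-30,0,0,0.003,0.001,-0.001,255]
    - [-30,0,0,0.003,0.001,-0.001,255]
    - [-30,0,0,0.003,0.001,-0.001,255]
    - [-30,0,0,0.002,0.001,-0.001,255]

```text
clock: 14.5
tcp_pos: [0.5454, -0.1136, 0.3198]
orientation: [-2.522, -1.863, 0.002]
contact_force: [0.4, 0.2, -0.6]
grip_width: 0.0002
```

Call:
play_rows:
  increments:
    - [-30,0,0,0,0,0,255]
    - [-25,0,0,0,0,0,255]
    - [-15,0,0,0,0,0,255]
    - [0,0,0,0,0,0,255]

```text
clock: 14.9
tcp_pos: [0.5199, -0.1889, 0.315]
orientation: [-2.527, -1.85, 0.011]
contact_force: [-0.5, -0.4, -0.6]
grip_width: -0.0
```

Run:
```python
from h import *
o=st(); plan(o,np.array([.5245,-.192,.283]),1)
```

```text
t 14.9 tcp [ 0.5199 -0.1889  0.315 ] F [-0.52 -0.43 -0.6 ] w -0.0 q [ 0.6   0.25 -0.44  1.71  0.11  1.22 -0.17]
turn left [-0.012  -0.0001  0.0016] tool shift mm [-1.5  5.7 31.9]
[-1.5  5.7 31.9] [-0.012  -0.0001  0.0016]
```

Call:
play_rows:
  increments:
    - [-3,6,10,-0.012,0,0,255]
    - [0,0,12,0,0,0,255]
    - [0,0,8,0,0,0,255]
    - [0,0,0,0,0,0,255]
    - [0,0,0,0,0,0,255]

```text
clock: 15.4
tcp_pos: [0.5246, -0.1892, 0.2809]
orientation: [-2.528, -1.858, 0.001]
contact_force: [0.3, 0.2, 0.3]
grip_width: -0.0002
```

Run:
```python
from h import *
o=st(); plan(o,np.array([.5245,-.192,.2735]),1)
```

```text
t 15.4 tcp [ 0.5246 -0.1892  0.2809] F [0.3  0.2  0.27] w -0.0002 q [ 0.6   0.28 -0.44  1.75  0.13  1.14 -0.18]
turn left [-0.004  -0.0022  0.0056] tool shift mm [-2.7  0.8  7.4]
[-2.7  0.8  7.4] [-0.004  -0.0022  0.0056]
```

Call:
play_rows:
  increments:
    - [-2.5,0.5,1.5,-0.004,-0.002,0.004,255]
    - [0,0,1.5,0,0,0,255]
    - [0,0,1.5,0,0,0,255]

```text
clock: 15.7
tcp_pos: [0.5251, -0.191, 0.2771]
orientation: [2.533, 1.856, 0.002]
contact_force: [0.3, 0.0, -0.3]
grip_width: 0.0002
```

Call:
play_rows:
  increments:
    - [0,0,1,0,0,0,255]

```text
clock: 15.8
tcp_pos: [0.5251, -0.191, 0.2762]
orientation: [2.533, 1.856, 0.002]
contact_force: [-0.0, -0.4, -1.1]
grip_width: -0.0001
```

Call:
play_rows:
  increments:
    - [0,0,0.8,0,0,0,255]

```text
clock: 15.9
tcp_pos: [0.5252, -0.1911, 0.2755]
orientation: [2.533, 1.855, 0.003]
contact_force: [0.6, 0.4, -0.1]
grip_width: -0.0002
```

Call:
play_rows:
  increments:
    - [0,0,0.8,0,0,0,255]
    - [0,0,0.8,0,0,0,255]

```text
clock: 16.1
tcp_pos: [0.5252, -0.1912, 0.2739]
orientation: [2.533, 1.855, 0.003]
contact_force: [-0.2, -0.1, -0.7]
grip_width: -0.0001
```

Call:
play_rows:
  increments:
    - [0,0,0.7,0,0,0,255]

```text
clock: 16.2
tcp_pos: [0.5253, -0.1912, 0.2731]
orientation: [2.533, 1.855, 0.003]
contact_force: [0.3, -1.0, 0.1]
grip_width: -0.0003
```

Call:
play_rows:
  increments:
    - [0,0,0.7,0,0,0,255]

```text
clock: 16.3
tcp_pos: [0.5253, -0.1912, 0.2724]
orientation: [2.533, 1.855, 0.003]
contact_force: [0.1, 0.4, 0.5]
grip_width: 0.0
```

Call:
play_rows:
  increments:
    - [0,0,0.7,0,0,0,255]

```text
clock: 16.4
tcp_pos: [0.5254, -0.1913, 0.2722]
orientation: [2.533, 1.855, 0.003]
contact_force: [-1.2, 1.9, 7.5]
grip_width: -0.0004
```

Call:
play_rows:
  increments:
    - [0,0,0.7,0,0,0,255]
    - [0,0,0.7,0,0,0,255]

```text
clock: 16.6
tcp_pos: [0.5253, -0.1913, 0.2723]
orientation: [2.532, 1.854, 0.003]
contact_force: [-3.0, 0.0, 4.6]
grip_width: 0.0001
```

Call:
play_rows:
  increments:
    - [0,0,0.7,0,0,0,255]
    - [0,0,0.7,0,0,0,255]
    - [0,0,0.7,0,0,0,255]

```text
clock: 16.9
tcp_pos: [0.5254, -0.1913, 0.2723]
orientation: [2.531, 1.853, 0.003]
contact_force: [-2.5, 0.9, 4.9]
grip_width: -0.0005
```

Call:
play_rows:
  increments:
    - [0,0,0.7,0,0,0,255]
    - [0,0,0.7,0,0,0,255]
    - [0,0,0.7,0,0,0,255]
    - [0,0,0.7,0,0,0,255]

```text
clock: 17.3
tcp_pos: [0.5254, -0.1912, 0.2723]
orientation: [2.53, 1.852, 0.003]
contact_force: [-1.9, 1.4, 5.7]
grip_width: 0.0001
```

Call:
play_rows:
  increments:
    - [0,0,0.7,0,0,0,255]
    - [0,0,0.7,0,0,0,255]
    - [0,0,0.7,0,0,0,255]
    - [0,0,0.7,0,0,0,255]

```text
clock: 17.7
tcp_pos: [0.5254, -0.1912, 0.2723]
orientation: [2.529, 1.85, 0.003]
contact_force: [-3.1, 0.4, 7.1]
grip_width: -0.0002
```

Call:
play_rows:
  increments:
    - [0,0,0.85,0,0,0,255]
    - [0,0,0.85,0,0,0,255]
    - [0,0,0.85,0,0,0,255]

```text
clock: 18.0
tcp_pos: [0.5253, -0.1913, 0.2722]
orientation: [2.529, 1.849, 0.002]
contact_force: [-3.4, 0.6, 6.3]
grip_width: 0.0
```

Call:
play_rows:
  increments:
    - [0,0,0.85,0,0,0,255]
    - [0,0,0.85,0,0,0,255]
    - [0,0,0.85,0,0,0,255]

```text
clock: 18.3
tcp_pos: [0.5253, -0.1912, 0.2723]
orientation: [2.528, 1.848, 0.003]
contact_force: [-3.2, 0.9, 5.2]
grip_width: -0.0
```

Call:
play_rows:
  increments:
    - [0,0,0.85,0,0,0,255]
    - [0,0,0.85,0,0,0,255]
    - [0,0,0.85,0,0,0,255]

```text
clock: 18.6
tcp_pos: [0.5253, -0.1913, 0.2722]
orientation: [2.527, 1.846, 0.002]
contact_force: [-2.1, 0.4, 6.9]
grip_width: 0.0
```

Call:
play_rows:
  increments:
    - [0,0,0.85,0,0,0,255]
    - [0,0,0.85,0,0,0,255]
    - [0,0,0.85,0,0,0,255]

```text
clock: 18.9
tcp_pos: [0.5254, -0.1912, 0.2722]
orientation: [2.526, 1.845, 0.002]
contact_force: [-3.0, 1.3, 6.2]
grip_width: -0.0002
```

Call:
play_rows:
  increments:
    - [0,0,0.85,0,0,0,255]
    - [0,0,0.85,0,0,0,255]
    - [0,0,0.85,0,0,0,255]

```text
clock: 19.2
tcp_pos: [0.5254, -0.1912, 0.2723]
orientation: [2.525, 1.844, 0.002]
contact_force: [-2.7, 0.8, 6.6]
grip_width: -0.0001
```

Call:
play_rows:
  increments:
    - [0,0,0.93,0,0,0,255]
    - [0,0,0.93,0,0,0,255]
    - [0,0,0.93,0,0,0,255]
    - [0,0,0.93,0,0,0,255]
    - [0,0,0.93,0,0,0,255]

```text
clock: 19.7
tcp_pos: [0.5254, -0.1913, 0.2723]
orientation: [2.523, 1.842, 0.002]
contact_force: [-2.8, 0.9, 6.5]
grip_width: -0.0002
```

Call:
play_rows:
  increments:
    - [0,0,0.93,0,0,0,255]
    - [0,0,0.93,0,0,0,255]
    - [0,0,0.93,0,0,0,255]
    - [0,0,0.93,0,0,0,255]
    - [0,0,0.93,0,0,0,255]

```text
clock: 20.2
tcp_pos: [0.5253, -0.1913, 0.2722]
orientation: [2.522, 1.84, 0.002]
contact_force: [-3.7, 0.7, 7.7]
grip_width: -0.0002
```

Call:
play_rows:
  increments:
    - [0,0,0.93,0,0,0,255]
    - [0,0,0.93,0,0,0,255]
    - [0,0,0.93,0,0,0,255]
    - [0,0,0.93,0,0,0,255]
    - [0,0,0.93,0,0,0,255]

```text
clock: 20.7
tcp_pos: [0.5254, -0.1912, 0.2723]
orientation: [2.52, 1.837, 0.002]
contact_force: [-3.4, 1.2, 6.9]
grip_width: -0.0
```

Call:
play_rows:
  increments:
    - [0,0,-3,0,0,0,255]
    - [0,0,-20,0,0,0,255]
    - [0,0,-40,0,0,0,255]
    - [0,0,-30,0,0,0,255]
    - [0,0,0,0,0,0,255]

```text
clock: 21.2
tcp_pos: [0.5234, -0.1894, 0.3674]
orientation: [2.522, 1.839, 0.0]
contact_force: [0.5, 0.4, -0.7]
grip_width: -0.0001
```

Call:
play_rows:
  increments:
    - [-10,-20,0,0,0,0,255]
    - [-20,-30,0,0,0,0,255]
    - [0,0,0,0,0,0,255]
    - [0,0,0,0,0,0,255]
    - [0,0,0,0,0,0,255]

```text
clock: 21.7
tcp_pos: [0.4654, -0.2026, 0.365]
orientation: [2.521, 1.841, 0.001]
contact_force: [0.1, -0.1, 0.2]
grip_width: -0.0002
```

Run:
```python
from h import *
from bench import grab_frame
o=st()
for n in ("top","side"):
    f=grab_frame(n); cv2.imwrite(f"pics/{n}6.png",f["color"])
    for m,a,c in blobs(yellow(f),3): print(n,a,c.round(1),np.median(pts(f,m),0).round(4))
    g=dict(np.load(n+"0.npz"))
    for nm,lo,hi in(("red",(0,200,80),(6,255,255)),("blue",(105,80,30),(130,255,200))):
        for k in (g,f):
            m,a,c=blobs(cv2.inRange(cv2.cvtColor(k["color"],cv2.COLOR_BGR2HSV),lo,hi),1)[0]; print(n,nm,a,c.round(1))
```

```text
t 21.7 tcp [ 0.4654 -0.2026  0.365 ] F [ 0.06 -0.15  0.16] w -0.0002 q [ 0.67  0.11 -0.43  1.75  0.06  1.27 -0.08]
top 204 [282.8 190.7] [0.5944 0.0264 0.2702]
top 196 [384.5 225.1] [ 0.5242 -0.189   0.2705]
top red 1083 [427.4 274.6]Traceback (most recent call last):
  File "<stdin>", line 10, in <module>
IndexError: list index out of range
```

View pics/top6.png

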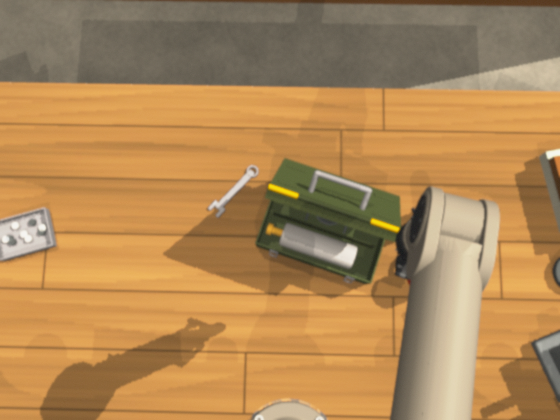

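The top view shows the lid standing open with both yellow ends at (283,191) and (385,225). The wrench at (235,190) is unmoved; the arm hides the mug and can here, so I'll check those in the side view.

Run:
```python
from h import *
from bench import grab_frame
f=grab_frame("side"); cv2.imwrite("pics/side7.png",f["color"]); g=dict(np.load("side0.npz"))
for nm,lo,hi in(("red",(0,200,80),(6,255,255)),("blue",(105,80,30),(130,255,200))):
    for k in (g,f):
        for m,a,c in blobs(cv2.inRange(cv2.cvtColor(k["color"],cv2.COLOR_BGR2HSV),lo,hi),1): print(nm,a,c.round(1))
```

```text
blue 224 [355.5 171.3]
blue 351 [355.5 176.7]
```

View pics/side7.png

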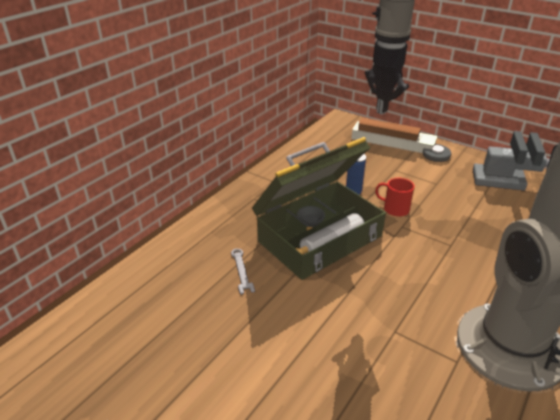

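The side view shows the lid standing alone, with the gripper clear at (385,95). The mug (400,195), can (357,170) and wrench (243,270) are where they were at the start. Handing in.

Run:
```python
from bench import r
print(r.hand_in()); print(r.get_obs()['clock'])
```

```text
the job is handed in; nothing more can be done
None
the job is handed in; nothing more can be done
```

I lifted the lid by its bar to about 0.96 rad (55°) and let go, and it stood on its own for over a second. I then pressed the yellow left end and the yellow right end with shut fingertips, and handed the job in about 22 s into the 67 s allowed. The interface gives no verdict.

| End | Time in contact | Last part of the press | Highest total reading |
|---|---|---|---|
| Left | over 3 s | 6.8–7.0 N vertical for 1 s (7.5–7.6 N with the sideways part) | 7.6 N |
| Right | over 4 s | 6.5–7.7 N vertical for 1.5 s (7.1–8.6 N with the sideways part) | 8.6 N |

- **Force readings:** I saw them only at the end of each move call, with noise of about 1 N. Just after contact on the right end, two readings were low, at 4.6 and 4.9 N vertical (5.5 N and 5.6 N in total), before I pushed slightly harder. One right-end reading, 8.6 N, was just over the 8.5 N limit for that step. Every reading was well below 12 N.
- **Sideways force:** each press also pushed about 2–4 N sideways against the tool, so it was not purely vertical.
- **Lid:** the last top view put the yellow ends at (0.594, 0.026, 0.270) and (0.524, -0.189, 0.270). That matches 0.96 rad within 1–3 mm, so the hinge did not give.
- **Mug, wrench and can:** by eye they look unmoved in the last pictures. The colour check for the mug found nothing in the side view. The can's blob matched in column, but the robot and open lid change how much of it shows, so I have no measured shift for either. The mug and can were hidden by the arm in the last top view.

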